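Strip the drum grater for washing up

ROBOT

A 6-joint arm with a two-finger parallel gripper is mounted at the origin on a cart in front of the work surface, level with it; the furniture and walls round the work are solid. World frame = base frame: x ahead of the robot, y to its left, z up, the work surface at z = 0. Lengths are in m, angles in rad, forces in N, time in s.
With the tool pointing down it reaches from about 0.35 to 1 m from the base axis. Payload 7.1 kg.
Tool frame: the origin (TCP) lies between the finger pads; the fingertips stand 17 mm ahead of it and the grasp point (between the pads) lies 2 mm behind it (r.tip_reach is the distance from the TCP to the fingertips, in m); y points along the fingers, x is the direction in which the jaws open and shut, and the axes are right-handed (so a half turn about y gives the same grasp; the last joint's range is limited). The gripper opens to 85 mm and grips with 20 to 120 N. Pads are 22 mm wide; open, the fingers measure 114 mm over their backs; the gripper's body (76 mm by 85 mm) begins 54 mm behind the grasp point. The pads swing forward as they close: fully open they stand 13 mm farther back than shut.
Start: joints at [1.097, 0.423, 1.63, -0, 1.089, -0.019], TCP at [0.275, 0.561, 0.248] pointing down, gripper open.
Joint ranges: [-3, 3], [-0.9, 2.11], [0.09, 2.58], [-1.31, 4.45], [0.11, 2.69], [-2.54, 2.54]. Speed limits (rad/s): [2.39, 2.39, 3.01, 3.14, 3.14, 3.14].

INTERFACE

Orientations are given as a unit quaternion [w, x, y, z].
In Python, from bench import r, optics gives the robot as it stands. The module is installed in compiled form; this text tells all that it offers. Calls block until the motion is done:
- r.goto(position, orientation): joint-space move of the TCP to a pose.
- r.servo_line(position, vel=0.15, frame=None, until_force=None): straight line of the TCP; frame=None keeps the orientation; vel is the mean speed in m/s. With until_force (N) it stops when the force on the tool has changed by that much, and returns True; else False.
- r.move_j(angles): joint-space move.
- r.set_gripper(opening): finger opening in m; the grip force is fixed at half the most; returns when the fingers have stopped.
- r.hold(seconds).
- r.solve_ik(position, orientation): joint angles nearest the present ones, or None.
- r.sense(): the state.
- optics.snapshot(name): name is "side" or "top" or "wrist"; returns the picture (384x512x3 uint8, red, green, blue); there is no depth.
- optics.get_calibration(name): a dict with "fx", "fy", "cx", "cy" (pixels), "D" ([k1, k2, p1, p2, k3] as OpenCV has them; the pictures are not rectified), "cam_to_world" (4x4, takes a point from camera to world coordinates); the wrist camera has in their place "T_tool_cam" (4x4, takes a point from camera to tool coordinates, whose origin is the TCP and whose axes are the tool frame's). Camera axes: x right, y down, z forward; pixel columns grow to the right and rows downward; lengths in m; the calibration is good to about 2 mm. A picture is of the moment at which its call begins: read the wrist's pose just before it. get_calibration takes no time and is no camera call.
A pose or a line that the arm cannot do raises r.MotionError and nothing moves.
- r.close_job(): hands the job in, once; it reports no verdict.
The state is a dict: "clock": time; "joint_positions": joint angles; "qvel": joint speeds; "joint_efforts": joint torques, N m; "position": TCP position; "orientation": TCP orientation; "wrist_force": force on the tool from outside, world axes, zero at the start; "wrist_torque": the same for the moment, N m; "grip_width": finger opening in m.
Only numpy, scipy, OpenCV 4.12 (cv2) and the standard library are available. Lean on these libraries where they do the work, as an engineer would, in place of code of your own. Each camera call takes 0.05 s, during which the arm holds its last target.

TASK

The hand-cranked drum grater has been used and has to be washed: draw its crank spindle straight out of the bearings and the drum, keeping it in line so that the grater is not dragged, turned or tipped, and lay the spindle in the big empty steel bowl. Then lift the freed grating drum off its saddles and put it in the same bowl. Lower both into the bowl rather than dropping them, and leave the grater frame, the bowl and the other things where they stand.

Things in the scene. Friction and masses are not known exactly. Their poses are not given: they have to be found in the camera images.
- grater: White cast frame of a table-top drum grater without its hopper, 136 (x) x 124 (y) x 135 mm high, 2.4 kg, loose on rubber feet. Origin: centre of its underside, z up. Two upright cheeks with bored heads (40 x 40 mm, bore 17.5 mm) carry the spindle along the frame's y axis, 115 mm over the underside; the heads' tops (135 mm) are its highest points.
- bearing (a point): Outer mouth of the bearing on the crank's side, on the bore's axis (y = +58 mm in the grater's frame). That bearing is a sleeve 20 mm long (y = +38 to +58 mm); the other one lies at y = -52 to -38 mm.
- saddles (a point): Where the drum's centre comes to rest on the V-shaped saddles, mid-way between the cheeks, 111 mm over the frame's underside. The saddles (10 mm wide, at y = +-23 mm) reach 32 mm out from the axis in x and up to 96 mm. Beside the drum there is only the base, a sheet chute lower than 70 mm, and the slim splayed legs under the heads.
- spindle: Steel spindle with a crank, 0.22 kg. Origin: on its axis, at the middle of the square hub, the place to grip: 22 x 22 mm (x, z), y = -16 to +19 mm. The y axis is the shaft's axis and points out of the crank's side, away from the frame. At the start the hub is 21.5 mm outside the bearing's mouth, the crank hangs down (-z), and nothing but the fit holds it; it may turn a little.
- spindle_tip (a point): Free end of the spindle's round 16 mm shaft, on the axis, 125 mm from the hub's middle (spindle y = -125 mm). The spindle must move about 120 mm along its axis before this end is clear of the bearing.
- spindle_knob (a point): Centre of the wooden crank knob, 21 mm across, from y = +28 to +68 mm at z = -58 mm in the spindle's frame. The crank arm, 18 x 8 mm, lies at y = +20 to +28 mm and reaches to z = -69 mm.
- drum: Perforated steel grating drum, a sleeve of 60 mm diameter and 70 mm length with bored end discs (bore 18 mm), 0.2 kg. Origin: its centre; its y axis is its own axis, x and z turn with it. It hangs on the spindle between the heads, its centre about 113 mm over the frame's underside, and drops 2 mm onto the saddles when the spindle has left.
- bowl: Big empty bowl of thin steel, 318 mm across the rim and 129 mm high, 0.47 kg, standing loose on the table. Origin: centre of its underside. The inside narrows like a cone from about 300 mm at the rim to 130 mm at the floor, which is 2 mm over the underside.
- pepper: Spice jar, 46 mm across, 106 mm high, behind the work. Origin: centre of its underside. A bystander.
- salt: Glass salt shaker, 44 mm across, 90 mm high, behind the work. Origin: centre of its underside. A bystander.
- mug: White mug, 83 mm across, 84 mm high, behind the work. Origin: centre of its underside. A bystander.
- dish: Small dish, 90 mm across, 20 mm high, near the front edge. Origin: centre of its underside. A bystander.
Mind the look-alikes: they are no part of the job. Leave any pink look-alike of the drum alone.

How it is judged:
On the way:
1. the spindle has been drawn out of both bearings towards the crank's side, and the drum lies on its saddles (y of spindle_tip in the frame of grater above 0.056 m and distance between drum and grater below 0.122 m and z of drum in the frame of grater above 0.1 m), for 0.1 s.
At the end, for the whole second after the job is handed in: The whole spindle (hub, tip and knob) and the drum lie at rest inside the rim of the steel bowl, below 160 mm (drum centre below 140 mm); the grater frame stands upright with its bearing within 15 mm of where it was and the bowl upright within 50 mm (horizontal distance between spindle and bowl below 0.15 m and horizontal distance between each of spindle_tip, spindle_knob and bowl below 0.155 m and height (world z) of each of spindle, spindle_tip below 0.16 m and horizontal distance between drum and bowl below 0.13 m and height (world z) of drum below 0.14 m and linear speed of each of spindle, drum below 0.03 m/s and angle between grater's own z axis and vertical below 0.1 rad and distance of bowl from where it was at the start of the episode below 0.05 m and angle between bowl's own z axis and vertical below 0.15 rad and distance of bearing from where it was at the start of the episode below 0.015 m); the robot touches nothing.
It fails at once if the grater's frame is dragged or turned aside, so that its crank-side bearing shifts by more than 15 mm, or it is tipped by more than 0.15 rad (distance of bearing from where it was at the start of the episode above 0.015 m or angle between grater's own z axis and vertical above 0.15 rad).
It fails at once if the spindle or the drum is dropped (falls faster than 1.4 m/s, out of the fingers) ((contact force between spindle and the fingers below 0.1 N and linear speed of spindle above 1.4 m/s) or (contact force between drum and the fingers below 0.1 N and linear speed of drum above 1.4 m/s)).
It fails at once if a bystander (spice jar, salt shaker, mug or small dish) is pushed more than 30 mm (distance of any of pepper, salt, mug, dish from where it was at the start of the episode above 0.03 m).
It also fails if it takes over 64 s, if anything falls off the work surface, if the arm or the gripper's body presses on something with over 40 N, if the wrist force passes 120 N, or if a joint passes its speed limit or range.

## Working session

There is one attempt and no reset: what is moved stays moved. The work goes in short steps, each a Python script; the robot and the scene stay as the last script left them, time stands still between calls to the robot, and variables do not carry over. Pictures are saved under pics/ and viewed, and the job is handed in when it is done.

```bash
ls; mkdir -p pics; python3 - <<'E'
from bench import r, optics
import cv2, numpy as np
for n in ["side","top","wrist"]:
    im=optics.snapshot(n); cv2.imwrite(f"pics/{n}0.png",im[:,:,::-1])
    c=optics.get_calibration(n); print(n,{k:np.round(np.array(v),4).tolist() for k,v in c.items()})
s=r.sense(); print(s); print(r.tip_reach)
E
```

```text
pics
side {'fx': 421.6647, 'fy': 421.6647, 'cx': 254.1248, 'cy': 185.7094, 'D': [0.0211, 0.0, 0.0, 0.0, 0.0], 'cam_to_world': [[-0.9992, 0.0341, -0.0221, 0.6044], [0.0366, 0.5196, -0.8536, 0.93], [-0.0176, -0.8537, -0.5204, 0.7245], [0.0, 0.0, 0.0, 1.0]]}
top {'fx': 399.0984, 'fy': 399.0984, 'cx': 257.4651, 'cy': 196.1808, 'D': [-0.0956, 0.0, 0.0, 0.0, 0.0], 'cam_to_world': [[0.0115, -0.9922, 0.1241, 0.4646], [-0.9999, -0.0099, 0.0139, -0.0872], [-0.0126, -0.1243, -0.9922, 0.956], [0.0, 0.0, 0.0, 1.0]]}
wrist {'fx': 294.8914, 'fy': 294.8914, 'cx': 257.8941, 'cy': 190.3717, 'D': [0.0155, 0.0, 0.0, 0.0, 0.0], 'T_tool_cam': [[1.0, -0.0, 0.0002, 0.0013], [-0.0002, -0.2586, 0.966, -0.1259], [0.0, -0.966, -0.2586, 0.0655], [0.0, 0.0, 0.0, 1.0]]}
{'clock': 0.15, 'joint_positions': array([ 1.09698826e+00,  4.23692334e-01,  1.63054603e+00,  3.06443100e-06,
        1.08857920e+00, -1.90325109e-02]), 'qvel': array([-0.000658  , -0.00333648, -0.00444112, -0.00057946, -0.00077927,
       -0.00156437]), 'joint_efforts': array([ 3.65177202e-04, -5.57774234e+01, -2.82015699e+01,  3.51799383e-05,
        4.78535861e-03,  1.26176275e-06]), 'position': array([0.27434007, 0.56110242, 0.24769495]), 'orientation': array([-0.59962466,  0.60006757,  0.37403997, -0.37478432]), 'wrist_force': array([ 0.5036993 , -0.12831276,  0.04664989]), 'wrist_torque': array([0.03561006, 0.03828183, 0.09136094]), 'grip_width': 0.08557580778589509}
0.017
```

View pics/side0.png

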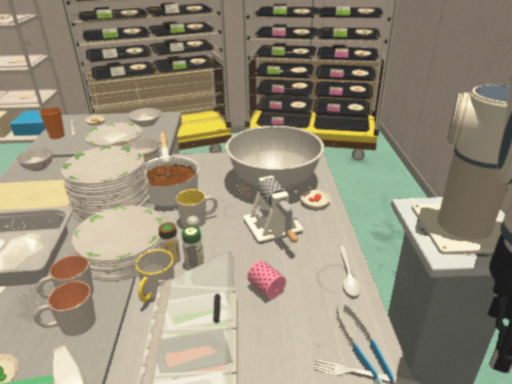

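View pics/top0.png

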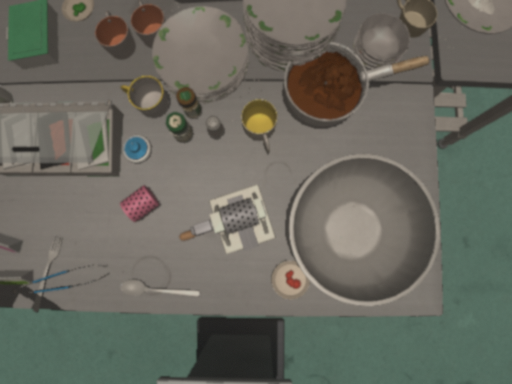

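View pics/wrist0.png

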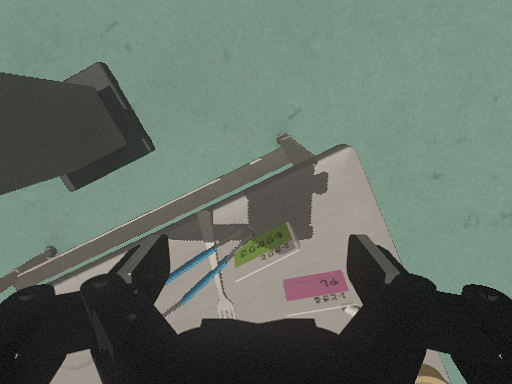

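```bash
python3 - <<'E'
import cv2
im=cv2.imread('pics/top0.png'); cv2.imwrite('pics/top0z.png',cv2.resize(im[170:270,165:295],None,fx=6,fy=6,interpolation=cv2.INTER_CUBIC))
im=cv2.imread('pics/side0.png'); cv2.imwrite('pics/side0z.png',cv2.resize(im[165:255,220:340],None,fx=6,fy=6,interpolation=cv2.INTER_CUBIC))
E
```

```text
(no output)
```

View pics/top0z.png

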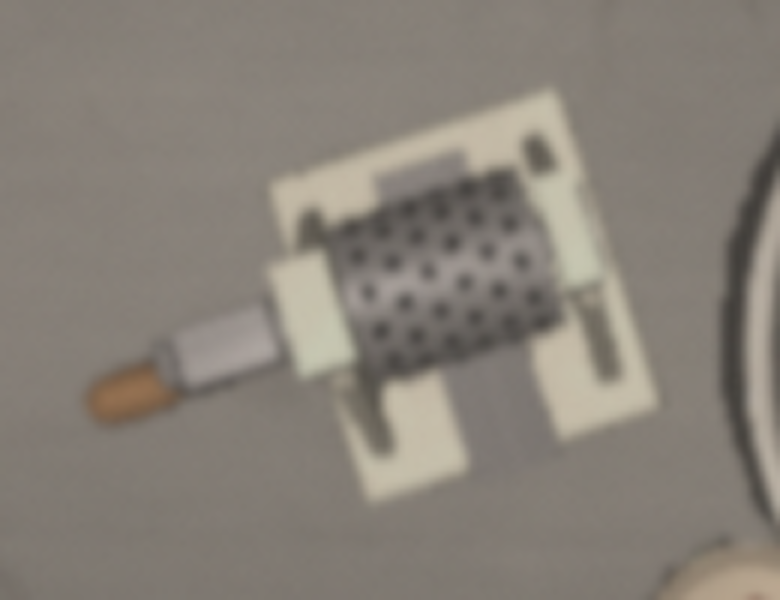

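View pics/side0z.png

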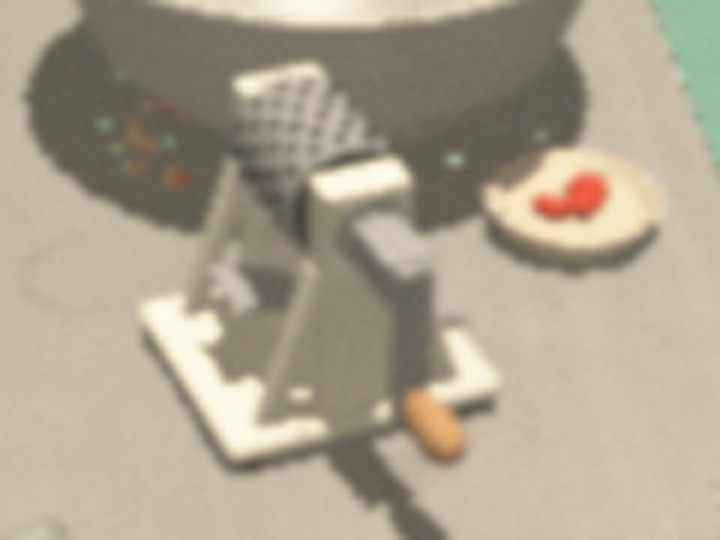

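```bash
cat > h.py <<'E'
import numpy as np, cv2
from bench import r, optics
from scipy.spatial.transform import Rotation as R
def proj(n,P,T=None):
    c=optics.get_calibration(n); T=np.array(c["cam_to_world"]) if T is None else T
    K=np.array([[c["fx"],0,c["cx"]],[0,c["fy"],c["cy"]],[0,0,1.]])
    P=np.atleast_2d(P); Pc=(P-T[:3,3])@T[:3,:3]
    return cv2.projectPoints(Pc,np.zeros(3),np.zeros(3),K,np.array(c["D"]))[0][:,0]
def back(n,uv,z,T=None):
    c=optics.get_calibration(n); T=np.array(c["cam_to_world"]) if T is None else T
    K=np.array([[c["fx"],0,c["cx"]],[0,c["fy"],c["cy"]],[0,0,1.]])
    p=cv2.undistortPoints(np.array(uv,float).reshape(-1,1,2),K,np.array(c["D"]))[:,0]
    d=np.c_[p,np.ones(len(p))]@T[:3,:3].T
    return T[:3,3]+d*((z-T[2,3])/d[:,2])[:,None]
def rotq(M):
    q=R.from_matrix(M).as_quat(); return np.array([q[3],*q[:3]])
def quat_M(q): return R.from_quat([q[1],q[2],q[3],q[0]]).as_matrix()
def wristT(s=None):
    s=s or r.sense(); T=np.eye(4);T[:3,:3]=quat_M(s["orientation"]);T[:3,3]=s["position"]
    return T@np.array(optics.get_calibration("wrist")["T_tool_cam"])
E
python3 - <<'E'
from h import *
from scipy.optimize import least_squares
z=lambda a:np.array(a)/6-0.5+0.083+np.array([165,170])+0.0
obs=[(270,265),(330,248),(357,360),(302,378),(575,175),(605,275),(272,182),(555,90),(658,405),(372,502)]
mod=[(20,58,135),(20,38,135),(-20,38,135),(-20,58,135),(20,-52,135),(-20,-52,135),(68,62,0),(68,-62,0),(-68,-62,0),(-68,62,0)]
uv=z(obs); m=np.array(mod)/1000.
def P(p):
    mm=m.copy(); mm[6:,2]=p[3]; c,s=np.cos(p[2]),np.sin(p[2])
    return np.c_[p[0]+c*mm[:,0]-s*mm[:,1],p[1]+s*mm[:,0]+c*mm[:,1],mm[:,2]]
f=lambda p:(proj("top",P(p))-uv).ravel()
s=least_squares(f,[0.42,-0.05,0.3,0.01],loss='soft_l1'); print(s.x, s.x[2]*57.3); print(np.round(f(s.x).reshape(-1,2),2))
p=s.x;c,sn=np.cos(p[2]),np.sin(p[2])
W=lambda q:np.array([p[0]+c*q[0]-sn*q[1],p[1]+sn*q[0]+c*q[1],q[2]])
print("bearing",W((0,.058,.115)),"hub",W((0,.0795,.115)))
hub=back("top",z([(165,345),(265,305),(280,360),(180,390)]),.126); print("hubtop corners in grater frame"); 
d=hub[:,:2]-p[:2]; print(np.round(np.c_[c*d[:,0]+sn*d[:,1],-sn*d[:,0]+c*d[:,1]],4))
print("knob", W((0,.0795+.048,.057)), proj("top",W((0,.0795+.048,.057)))) 
sz=lambda q:(proj("side",W(q))[0]-[220,165])*6
for q in [(.02,.058,.135),(-.02,.058,.135),(.068,.062,.01),(-.068,.062,.01),(0,.0985,.115),(0,.1475,.057)]: print(q,sz(q))
# bowl rim
im=cv2.imread('pics/top0.png')
e=back("top",[(289,230),(438,230),(364,156),(364,304),(418,178),(311,178),(311,283),(418,283)],.129)[:,:2]
A=np.c_[2*e,np.ones(len(e))]; sol=np.linalg.lstsq(A,(e**2).sum(1),rcond=None)[0]
print("bowl",sol[:2],np.sqrt(sol[2]+sol[:2]@sol[:2]), back("top",[(354,231)],.002))
print("dish,bystanders",back("top",[(290,279),(260,120),(214,124),(138,148),(138,204)],.03))
E
```

```text
[ 0.52925493 -0.03775927  0.32596595 -0.00828185] 18.677849164941467
[[-0.33  0.01]
 [-1.13 -0.14]
 [ 0.16 -0.38]
 [ 0.08 -0.38]
 [-0.59 -1.39]
 [ 0.42  0.26]
 [-0.24  0.42]
 [ 0.94  0.1 ]
 [ 1.27  0.74]
 [-0.15  0.59]]
bearing [0.51068194 0.01718656 0.115     ] hub [0.50379712 0.03755441 0.115     ]
hubtop corners in grater frame
[[ 0.0056  0.1014]
 [ 0.0081  0.0641]
 [-0.0118  0.0647]
 [-0.011   0.101 ]]
knob [0.48842637 0.08302682 0.057     ] [[187.18123473 234.44193636]]
(0.02, 0.058, 0.135) [326.13701545 193.72191913]
(-0.02, 0.058, 0.135) [411.33068283 174.59822588]
(0.068, 0.062, 0.01) [228.64554126 455.50435092]
(-0.068, 0.062, 0.01) [502.90195185 385.76043189]
(0, 0.0985, 0.115) [407.30589219 272.15766658]
(0, 0.1475, 0.057) [453.1818298  448.55579442]
bowl [ 0.50186101 -0.2995715 ] 0.15619919011294686 [[ 0.50231064 -0.30562681  0.002     ]]
dish,bystanders [[ 0.39022063 -0.15085957  0.03      ]
 [ 0.76504445 -0.07819147  0.03      ]
 [ 0.75442992  0.03240409  0.03      ]
 [ 0.69448894  0.21487136  0.03      ]
 [ 0.55898344  0.2077892   0.03      ]]
```

```bash
cat >> h.py <<'E'
def down(yaw,flip=1):
    x=flip*np.array([np.cos(yaw),np.sin(yaw),0]); y=np.array([0,0,-1.]); return rotq(np.c_[x,y,np.cross(x,y)])
YAW=0.326; G=np.array([0.5293,-0.0378,0])
def W(q,G=G,yaw=YAW):
    c,s=np.cos(yaw),np.sin(yaw); return np.array([G[0]+c*q[0]-s*q[1],G[1]+s*q[0]+c*q[1],q[2]])
def snap(n,name,crop=None,f=1):
    im=optics.snapshot(n)[:,:,::-1]
    if crop: x0,y0,x1,y1=crop; im=im[y0:y1,x0:x1]
    cv2.imwrite(f"pics/{name}.png",cv2.resize(im,None,fx=f,fy=f,interpolation=cv2.INTER_CUBIC) if f!=1 else im); return im
E
python3 - <<'E'
from h import *
print(quat_M(r.sense()["orientation"]).round(2))
for fl in (1,-1):
    for p in (W((0,.0795,.25)),W((0,.21,.115)),W((0,.21,.28)),[.5,-.3,.25],[.5,-.3,.095],W((0,0,.11))):
        q=r.solve_ik(p,down(YAW,fl)); print(fl,np.round(p,3),None if q is None else q.round(2))
E
```

```text
[[ 0.44 -0.   -0.9 ]
 [ 0.9  -0.    0.44]
 [-0.   -1.    0.  ]]
1 [0.504 0.038 0.25 ] [ 0.05  0.25  1.89 -0.    1.01 -0.28]
1 [0.462 0.161 0.115] [ 0.31  0.44  2.01 -0.    0.69 -0.01]
1 [0.462 0.161 0.28 ] [ 0.31  0.18  1.89 -0.    1.07 -0.01]
1 [ 0.5  -0.3   0.25] [-0.56  0.36  1.72 -0.    1.06 -0.89]
1 [ 0.5   -0.3    0.095] [-0.56  0.58  1.81 -0.    0.76 -0.89]
1 [ 0.529 -0.038  0.11 ] [-0.09  0.49  1.92 -0.    0.73 -0.42]
-1 [0.504 0.038 0.25 ] None
-1 [0.462 0.161 0.115] None
-1 [0.462 0.161 0.28 ] None
-1 [ 0.5  -0.3   0.25] [-0.56  0.36  1.72 -0.    1.06  2.25]
-1 [ 0.5   -0.3    0.095] [-0.56  0.58  1.81 -0.    0.76  2.25]
-1 [ 0.529 -0.038  0.11 ] None
```

```bash
python3 - <<'E'
from h import *
r.goto(W((0,.06,.25)),down(YAW)); r.hold(.2)
s=r.sense(); T=wristT(s); snap("wrist","w1"); np.save("T1.npy",T)
print(s["clock"],s["position"],s["wrist_force"])
for q in [(.02,.058,.135),(-.02,.058,.135),(0.011,.0985,.126),(0.011,.0635,.126),(-0.011,.0985,.126),(-0.011,.0635,.126)]: print(proj("wrist",W(q),T))
E
```

```text
2.475 [0.51012481 0.01964776 0.24995663] [-1.04396273  0.15553279  0.91020568]
[[280.18860223 195.54265182]]
[[233.09235424 195.50066451]]
[[269.72517271 146.41000057]]
[[269.26404952 186.64972584]]
[[243.6316443  146.38306664]]
[[244.09400229 186.62664745]]
```

View pics/w1.png

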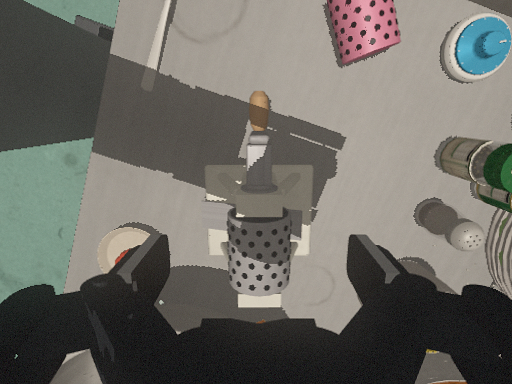

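```bash
python3 - <<'E'
import cv2
im=cv2.imread('pics/w1.png'); cv2.imwrite('pics/w1z.png',cv2.resize(im[85:315,195:325],None,fx=5,fy=5,interpolation=cv2.INTER_CUBIC)[:600])
cv2.imwrite('pics/w1zb.png',cv2.resize(im[200:315,195:325],None,fx=5,fy=5,interpolation=cv2.INTER_CUBIC))
E
```

```text
(no output)
```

View pics/w1z.png

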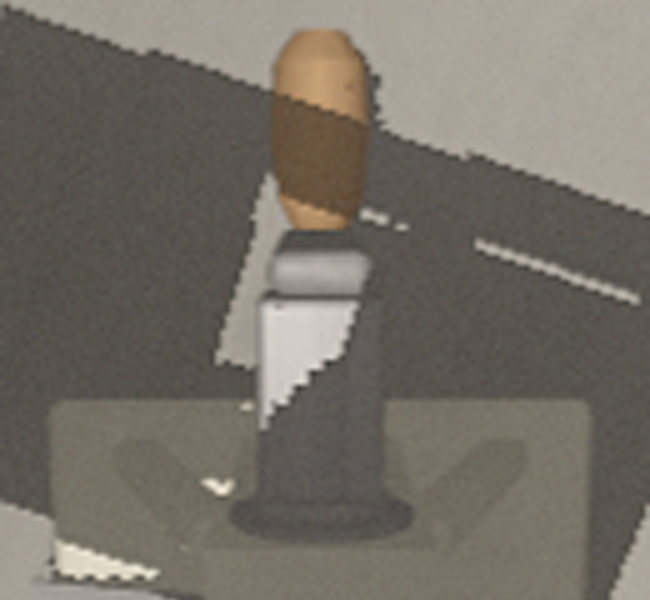

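View pics/w1zb.png

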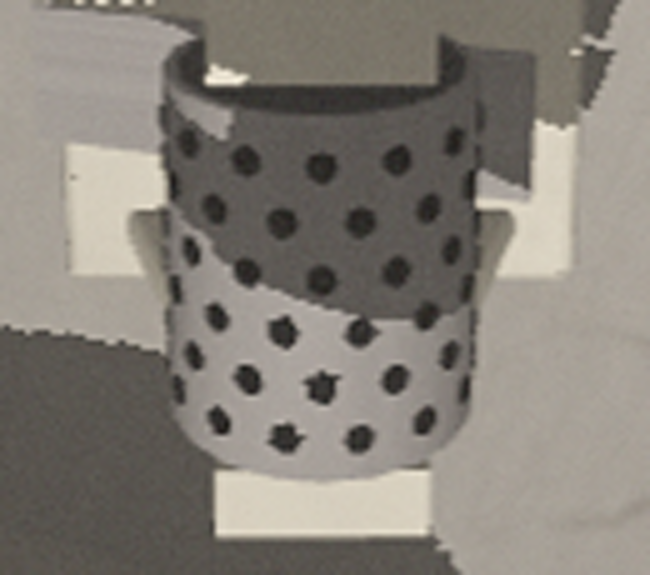

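```bash
python3 - <<'E'
from h import *
from scipy.optimize import least_squares
T=np.load("T1.npy")
z=lambda a,o:(np.array(a)+.5)/5-.5+np.array(o)
uv=np.vstack([z([(207,550),(435,550),(50,402),(589,402)],(195,85)),z([(205,84),(438,84),(215,537),(431,537)],(195,200))])
m=np.array([(-20,58,135),(20,58,135),(-68,62,0),(68,62,0),(-20,38,135),(20,38,135),(-20,-52,135),(20,-52,135)])/1e3
def P(p):
    mm=m.copy(); mm[2:4,2]=p[3]; c,s=np.cos(p[2]),np.sin(p[2])
    return np.c_[p[0]+c*mm[:,0]-s*mm[:,1],p[1]+s*mm[:,0]+c*mm[:,1],mm[:,2]+p[4]]
f=lambda p:np.r_[(proj("wrist",P(p),T)-uv).ravel(),(p[4])/.001*.3]
s=least_squares(f,[.5293,-.0378,.326,.01,0],loss='soft_l1'); print(s.x,np.degrees(s.x[2])); print(f(s.x)[:-1].reshape(-1,2).round(2))
p=s.x; print("hub",W((0,.0795,.115),p[:2],p[2]))
h=back("wrist",z([(265,300),(378,300),(262,440),(383,440)],(195,85)),.126,T)
c,sn=np.cos(p[2]),np.sin(p[2]); d=h[:,:2]-p[:2]; print(np.round(np.c_[c*d[:,0]+sn*d[:,1],-sn*d[:,0]+c*d[:,1]],4))
E
```

```text
[ 5.31108421e-01 -3.65369474e-02  3.29659018e-01  1.08142165e-02
 -4.97435309e-04] 18.888070403224187
[[-0.63  0.13]
 [ 0.8   0.  ]
 [-0.35 -0.24]
 [ 0.38 -0.53]
 [ 0.28  0.5 ]
 [-0.23  0.38]
 [ 0.31 -0.19]
 [-0.54 -0.3 ]]
hub [0.50537265 0.0386822  0.115     ]
[[-0.0094  0.0994]
 [ 0.0096  0.0994]
 [-0.0102  0.0754]
 [ 0.0107  0.0754]]
```

```bash
sed -i 's/^YAW=.*/YAW=0.3297; G=np.array([0.5311,-0.0365,0])/' h.py; cat >> h.py <<'E'
def gf(s=None):
    s=s or r.sense(); c,sn=np.cos(YAW),np.sin(YAW); M=np.array([[c,sn,0],[-sn,c,0],[0,0,1]])
    return (M@s["wrist_force"]).round(1),(M@s["wrist_torque"]).round(2)
def gp(s=None):
    s=s or r.sense(); c,sn=np.cos(YAW),np.sin(YAW); d=s["position"]-G
    return np.array([c*d[0]+sn*d[1],-sn*d[0]+c*d[1],d[2]]).round(4)
E
python3 - <<'E'
from h import *
r.goto(W((0,.0795,.2)),down(YAW)); r.set_gripper(.045)
print(r.servo_line(W((0,.0795,.1135)),vel=.08,until_force=8)); r.hold(.15)
print(gp(),gf())
r.set_gripper(0.0); r.hold(.2)
s=r.sense(); print(s["clock"],s["grip_width"],gp(s),gf(s))
snap("side","s2",(180,120,380,270),4)
E
```

```text
False
[0.0003 0.0794 0.114 ] (array([-1.3,  0.3, -0.4]), array([ 0.  , -0.01,  0.03]))
5.2417 0.020889736178755735 [-0.0002  0.0795  0.114 ] (array([-2.1, -0.6,  5.6]), array([-0.06,  0.39, -0.03]))
```

View pics/s2.png

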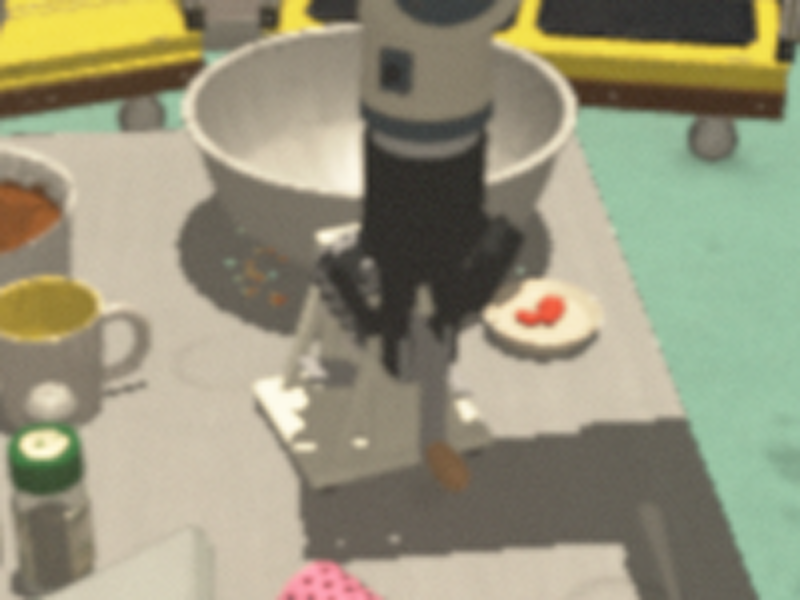

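The hub is gripped at 20.9 mm, next to the frame, and the knob still hangs down at about (447,465). I'll pull in short steps and watch the side forces.

```bash
python3 - <<'E'
from h import *
x,z=0.0,.1135
for y in (.0795,.085,.092,.1,.11):
    r.servo_line(W((x,y,z)),vel=.04)
    s=r.sense(); f,t=gf(s); print(round(s["clock"],2),gp(s),f,t,round(s["grip_width"],4),(x,z))
    if abs(f[1])>25: print("stop"); break
    x+=np.clip(f[0]+1.3,-10,10)*5e-5; z+=np.clip(f[2]+0.5,-10,10)*5e-5
E
```

```text
5.54 [-0.0002  0.0794  0.114 ] [-2.4 -0.3  5.5] [-0.06  0.36 -0.06] 0.0211 (0.0, 0.1135)
5.83 [-0.0003  0.0853  0.1139] [-2.4  1.1  3.1] [ 0.13  0.29 -0.07] 0.0212 (np.float64(-5.4999999999999995e-05), np.float64(0.1138))
6.16 [-0.0003  0.0926  0.1139] [-0.4  2.5  1.7] [ 0.3   0.21 -0.02] 0.0208 (np.float64(-0.00010999999999999999), np.float64(0.11398))
6.51 [-1.000e-04  1.004e-01  1.140e-01] [-1.   1.6 -1.2] [ 0.14  0.05 -0.08] 0.0211 (np.float64(-6.499999999999998e-05), np.float64(0.11409))
6.91 [-0.      0.1103  0.114 ] [ 0.   0.5 -2.3] [ 0.08 -0.   -0.  ] 0.0211 (np.float64(-4.9999999999999975e-05), np.float64(0.114055))
```

```bash
python3 - <<'E'
from h import *
x,z=0.0,.114
for y in (.122,.134,.146,.158,.17,.182,.195,.21):
    r.servo_line(W((x,y,z)),vel=.05)
    s=r.sense(); f,t=gf(s); print(round(s["clock"],2),gp(s),f,t,round(s["grip_width"],4))
    if abs(f[1])>25: print("stop"); break
    x+=np.clip(f[0]+.7,-10,10)*5e-5; z+=np.clip(f[2]+1.5,-10,10)*5e-5
r.hold(.1)
snap("side","s3",(180,120,380,270),4); snap("top","t3",(130,140,330,290),4)
E
```

```text
7.3 [0.     0.1223 0.114 ] [-1.  -0.5 -2.8] [ 0.05 -0.03 -0.02] 0.0212
7.69 [-0.      0.1343  0.1139] [-0.8 -0.9 -2. ] [ 0.15 -0.03 -0.04] 0.0209
8.08 [0.     0.1463 0.1139] [-0.6 -0.2 -1.7] [ 0.05 -0.05 -0.02] 0.0209
8.47 [-0.      0.1583  0.1139] [-0.3 -0.5 -2.1] [ 0.1  -0.01  0.04] 0.0214
8.87 [-0.      0.1703  0.1139] [ 0.5  0.3 -1.8] [ 0.02 -0.03  0.04] 0.0208
9.26 [0.     0.1823 0.1139] [ 0.9  1.3 -2.9] [ 0.1  -0.08  0.  ] 0.021
9.67 [1.000e-04 1.953e-01 1.138e-01] [-0.1 -0.2 -2.7] [0.02 0.01 0.  ] 0.0212
10.12 [1.000e-04 2.103e-01 1.137e-01] [-0.8  0.9 -1. ] [ 0.08 -0.01  0.03] 0.0211
```

View pics/s3.png

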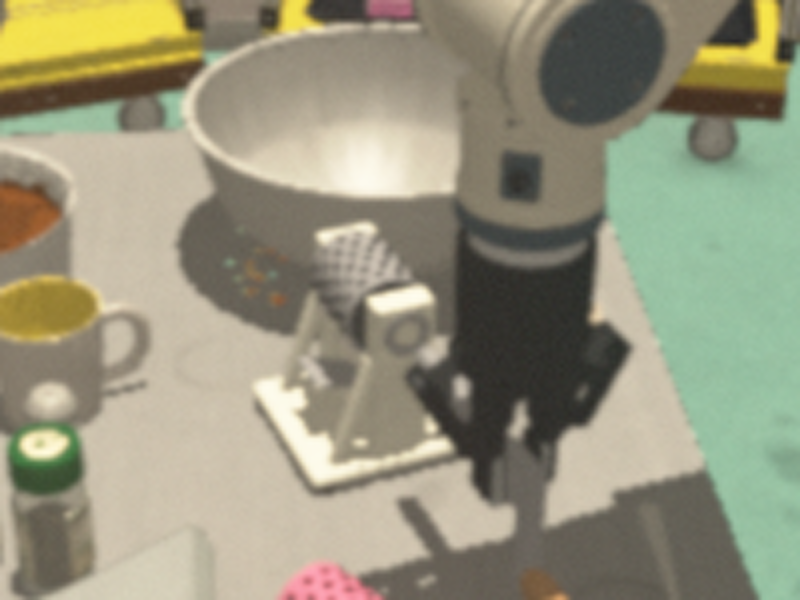

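View pics/t3.png

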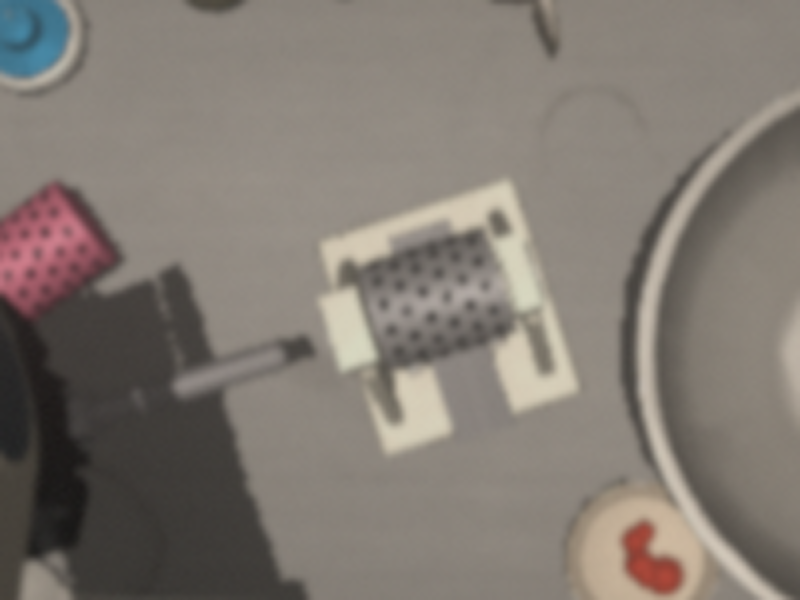

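The spindle is clear: the tip shows at about (305,347) in the top crop, the bearing mouth is open, and the drum lies on its saddles. The frame hasn't moved. Next I'll carry the spindle to the bowl.

```bash
cat >> h.py <<'E'
B=np.array([.502,-.300,0])
def tilt(yaw,t):
    u=np.array([np.cos(yaw),np.sin(yaw),0]); y=np.sin(t)*u+np.array([0,0,-np.cos(t)])
    z=np.array([-np.sin(yaw),np.cos(yaw),0]); x=np.cross(y,z); return rotq(np.c_[x,y,z])
E
python3 - <<'E'
from h import *
print(down(YAW),tilt(YAW,0))
for yaw in (YAW,0,-.4):
  for t in (0,np.radians(35)):
    u=np.array([np.cos(yaw),np.sin(yaw),0]); v=np.array([-u[1],u[0],0])
    for z in (.3,.085):
        q=r.solve_ik(B+.012*v-.02*u+[0,0,z],tilt(yaw,t)); print(yaw,t,z,None if q is None else q.round(2))
E
```

```text
[-0.69752052  0.69752052  0.11603931 -0.11603931] [-0.69752052  0.69752052  0.11603931 -0.11603931]
0.3297 0 0.3 [-0.57  0.27  1.72 -0.    1.15 -0.9 ]
0.3297 0 0.085 [-0.57  0.57  1.86 -0.    0.71 -0.9 ]
0.3297 0.6108652381980153 0.3 [-0.84  0.2   1.95  0.75  0.88 -1.64]
0.3297 0.6108652381980153 0.085 [-0.84  0.59  2.06  1.22  0.6  -2.25]
0 0 0.3 [-0.56  0.27  1.72 -0.    1.15 -0.56]
0 0 0.085 [-0.56  0.57  1.86 -0.    0.71 -0.56]
0 0.6108652381980153 0.3 [-0.76  0.13  2.04  0.73  0.63 -1.29]
0 0.6108652381980153 0.085 [-0.76  0.56  2.15  1.66  0.41 -2.33]
-0.4 0 0.3 [-0.54  0.28  1.72 -0.    1.15 -0.14]
-0.4 0 0.085 [-0.54  0.57  1.86 -0.    0.71 -0.14]
-0.4 0.6108652381980153 0.3 [-0.6   0.09  2.09  0.32  0.38 -0.46]
-0.4 0.6108652381980153 0.085 None
```

```bash
python3 - <<'E'
from h import *
for yaw in (YAW,0,-.4):
    t=-np.radians(35)
    u=np.array([np.cos(yaw),np.sin(yaw),0]); v=np.array([-u[1],u[0],0])
    for z in (.3,.085):
        q=r.solve_ik(B+.012*v+.02*u+[0,0,z],tilt(yaw,t)); print(yaw,t,z,None if q is None else q.round(2))
    q=r.solve_ik(W((0,.21,.3)),tilt(YAW,0)); print(q.round(2))
E
```

```text
0.3297 -0.6108652381980153 0.3 [-0.35  0.55  1.42 -0.37  1.66 -0.62]
0.3297 -0.6108652381980153 0.085 [-0.35  0.8   1.51 -0.38  1.34 -0.49]
[ 0.31  0.16  1.87 -0.    1.11 -0.02]
0 -0.6108652381980153 0.3 [-0.41  0.6   1.34 -0.24  1.77 -0.39]
0 -0.6108652381980153 0.085 [-0.41  0.84  1.42 -0.23  1.45 -0.32]
[ 0.31  0.16  1.87 -0.    1.11 -0.02]
-0.4 -0.6108652381980153 0.3 [-0.51  0.63  1.28 -0.06  1.84 -0.1 ]
-0.4 -0.6108652381980153 0.085 [-0.51  0.87  1.36 -0.06  1.52 -0.08]
[ 0.31  0.16  1.87 -0.    1.11 -0.02]
```

```bash
python3 - <<'E'
from h import *
r.servo_line(W((0,.21,.3)),vel=.12)
yaw=-.4; t=-np.radians(35); u=np.array([np.cos(yaw),np.sin(yaw),0]); v=np.array([-u[1],u[0],0])
p=B+.012*v+.02*u
r.goto(p+[0,0,.3],tilt(yaw,t)); r.hold(.15)
s=r.sense(); print(s["clock"],s["wrist_force"],s["grip_width"])
print(r.servo_line(p+[0,0,.13],vel=.12,until_force=8))
s=r.sense(); print(s["clock"],s["position"],s["wrist_force"].round(1))
snap("top","t4",(260,130,460,330),3);snap("side","s4",(180,60,380,210),4)
E
```

```text
13.8583 [-0.5504068   0.89091809 -1.84958821] 0.021194705948301543
False
15.425 [ 0.52552122 -0.29699313  0.13083104] [ 0.1  0.5 -2.2]
```

View pics/t4.png

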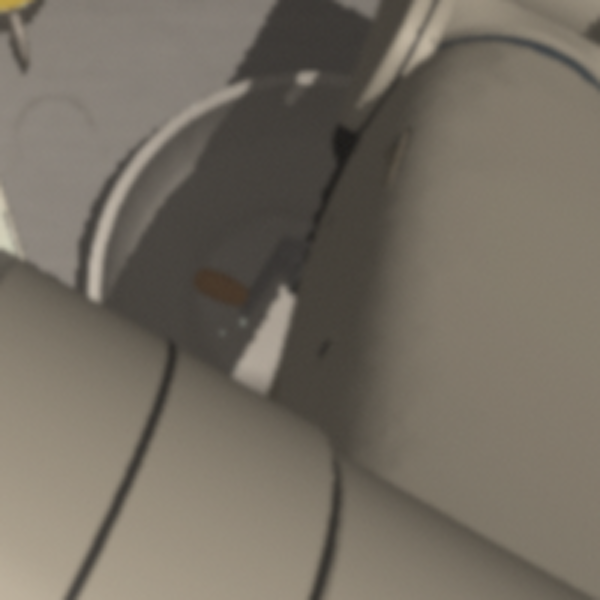

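View pics/s4.png

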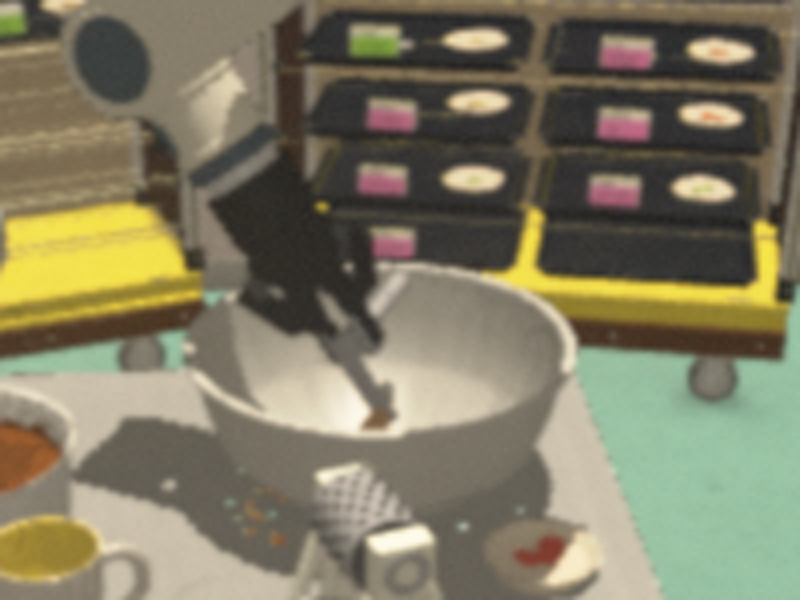

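The spindle is inside the rim, with the knob at about (375,415) in the side crop, and the gripper clears the rim. I'll keep lowering until it touches.

```bash
python3 - <<'E'
from h import *
yaw=-.4; u=np.array([np.cos(yaw),np.sin(yaw),0]); v=np.array([-u[1],u[0],0])
p=B+.012*v+.02*u
print(r.servo_line(p+[0,0,.07],vel=.04,until_force=4)); r.hold(.1)
s=r.sense(); print(s["clock"],s["position"],s["wrist_force"].round(1),s["wrist_torque"].round(2))
snap("side","s5",(180,60,380,210),4)
E
```

```text
True
16.8 [ 0.52475026 -0.29620531  0.07753784] [0.7 0.6 3.2] [-0.38  0.02 -0.13]
```

View pics/s5.png

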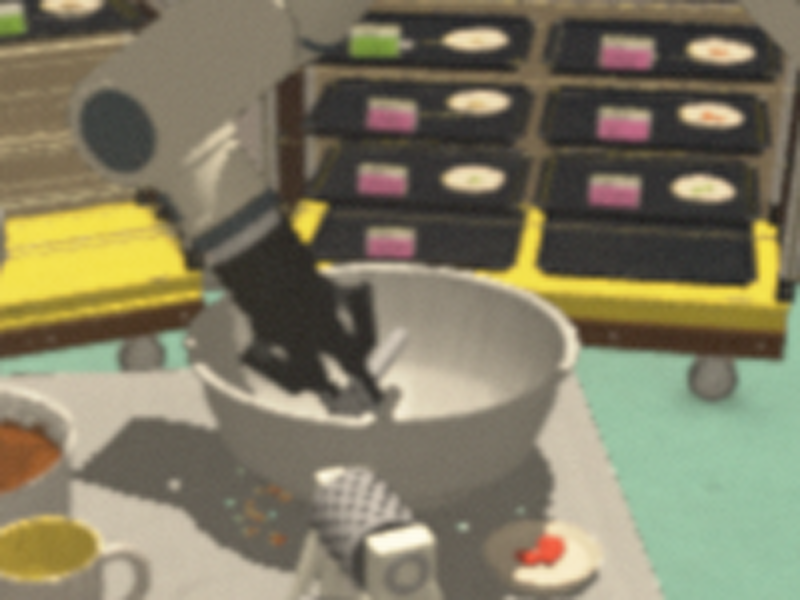

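```bash
python3 - <<'E'
from h import *
r.set_gripper(.027); r.hold(.2); print(r.sense()["wrist_force"].round(1))
r.set_gripper(.042); r.hold(.2); s=r.sense(); print(s["wrist_force"].round(1))
a=quat_M(s["orientation"])[:,1]
r.servo_line(s["position"]-a*.10,vel=.1)
s=r.sense(); r.servo_line([*s["position"][:2],.3],vel=.2)
print(r.sense()["clock"],r.sense()["wrist_force"])
p=W((0,0,.25)); r.goto(p,down(YAW)); r.set_gripper(.085)
snap("top","t6",(260,130,460,330),3);snap("side","s6",(180,60,380,210),4); 
s=r.sense();np.save("T6.npy",wristT(s)); snap("wrist","w6"); print(s["clock"])
E
```

```text
[ 0.8 -0.3 -0.9]
[ 1.1  1.  -0.5]
19.7917 [ 0.58797976  0.41397327 -0.11385227]
21.5083
```

View pics/t6.png

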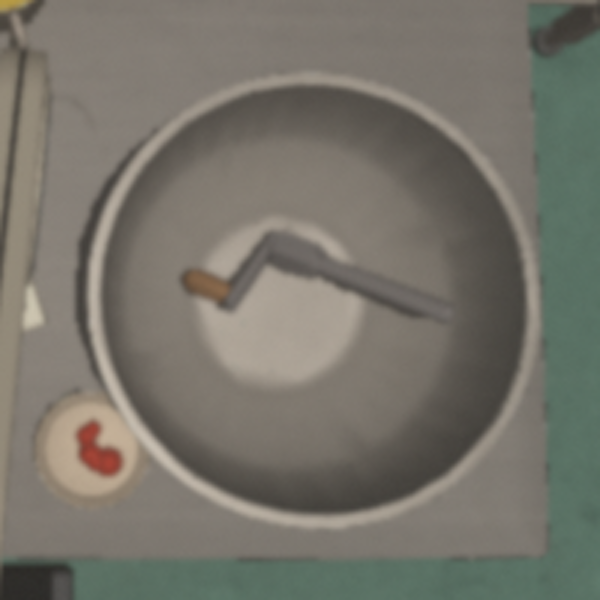

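View pics/w6.png

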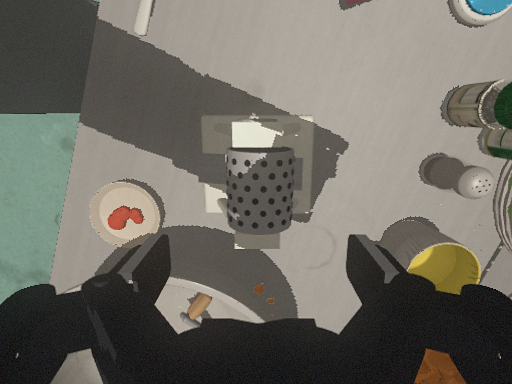

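View pics/s6.png

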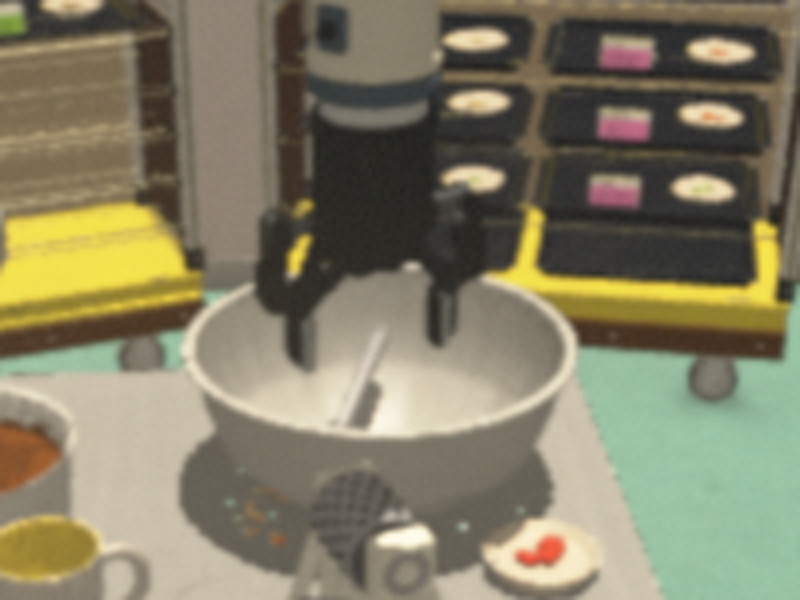

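```bash
python3 - <<'E'
from h import *
T=np.load("T6.npy")
for q in [(0.03,0,.111),(-.03,0,.111),(0,.035,.141),(0,-.035,.141),(.02,-.052,.135),(-.02,-.052,.135),(-.02,.038,.135),(-.068,.062,.011),(.068,.062,.011)]: print(q,proj("wrist",W(q),T).round(1))
im=cv2.imread('pics/w6.png'); cv2.imwrite('pics/w6z.png',cv2.resize(im[105:255,190:330],None,fx=4,fy=4,interpolation=cv2.INTER_CUBIC))
E
```

```text
(0.03, 0, 0.111) [[289.4 185.6]]
(-0.03, 0, 0.111) [[224.6 185.6]]
(0, 0.035, 0.141) [[256.9 152.1]]
(0, -0.035, 0.141) [[256.9 233.7]]
(0.02, -0.052, 0.135) [[279.4 248.7]]
(-0.02, -0.052, 0.135) [[234.6 248.7]]
(-0.02, 0.038, 0.135) [[232.3 147.4]]
(-0.068, 0.062, 0.011) [[200.3 115.1]]
(0.068, 0.062, 0.011) [[313.9 115.1]]
```

View pics/w6z.png

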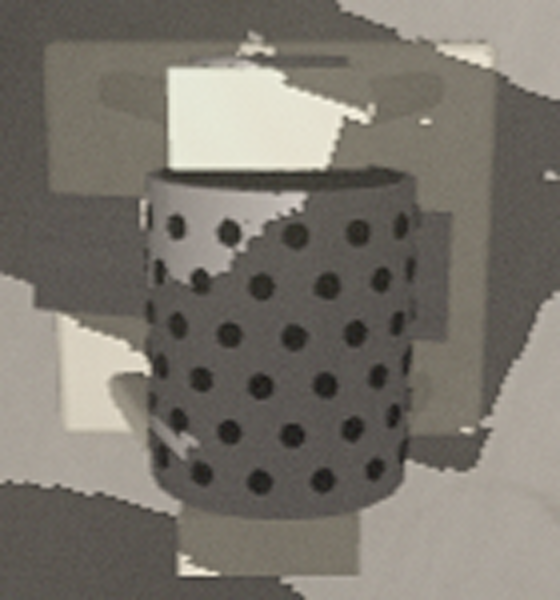

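```bash
python3 - <<'E'
from h import *
x=.002
r.servo_line(W((x,0.001,.2)),vel=.12)
print(r.servo_line(W((x,0.001,.112)),vel=.08,until_force=6)); r.hold(.1)
s=r.sense(); print(s["clock"],gp(s),gf(s)[0])
r.set_gripper(.05); r.hold(.15); s=r.sense(); print(s["clock"],s["grip_width"],gp(s),gf(s))
E
```

```text
False
23.475 [0.0024 0.0009 0.1126] [ 0.7  0.5 -0.2]
23.9917 0.057551411326923645 [0.0018 0.0009 0.1127] (array([-3.7,  0.4,  7.5]), array([0.06, 0.52, 0.12]))
```

```bash
python3 - <<'E'
from h import *
r.set_gripper(0.0); s=r.sense(); print(s["clock"],s["grip_width"],gf(s))
for z in (.118,.13,.16,.19):
    r.servo_line(W((.002,0.001,z)),vel=.06); s=r.sense(); print(s["grip_width"],gp(s),gf(s))
snap("side","s7",(180,60,380,210),4)
E
```

```text
24.2083 0.057827152609101005 (array([-3. , -0.7,  7.2]), array([0.04, 0.51, 0.09]))
0.05766551357139452 [0.0022 0.0009 0.1183] (array([ 0.6, -0.8, -2.8]), array([0.03, 0.05, 0.02]))
0.057687581516203915 [0.0023 0.0009 0.1305] (array([-0.8, -0.4, -2.7]), array([ 0.03,  0.03, -0.  ]))
0.05782095777942979 [0.002  0.001  0.1602] (array([-0.1, -0.5, -2.3]), array([0.  , 0.01, 0.01]))
0.05752336957242091 [0.002  0.001  0.1902] (array([-0.2, -0.6, -2.4]), array([ 0.02,  0.04, -0.02]))
```

View pics/s7.png

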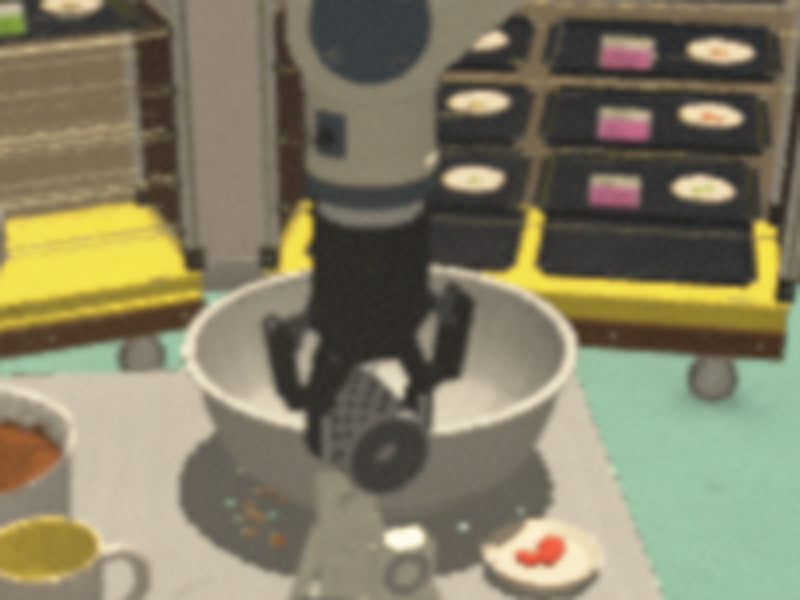

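```bash
python3 - <<'E'
from h import *
f=lambda a:(np.array(a)+.5)/3-.5+np.array([260,130])
for n,a,z in [("knob",(205,285),.013),("armend",(230,303),.015),("hubc",(290,252),.022),("tip",(450,312),.055),("tip hi",(450,312),.07),("floorc",(280,302),.002)]: 
    p=back("top",[f(a)],z)[0]; print(n,p.round(3),(p-B)[:2].round(3))
E
```

```text
knob [ 0.516 -0.241  0.013] [0.014 0.059]
armend [ 0.502 -0.261  0.015] [0.    0.039]
hubc [ 0.542 -0.307  0.022] [ 0.04  -0.007]
tip [ 0.495 -0.421  0.055] [-0.007 -0.121]
tip hi [ 0.494 -0.416  0.07 ] [-0.008 -0.116]
floorc [ 0.504 -0.303  0.002] [ 0.002 -0.003]
```

```bash
python3 - <<'E'
from h import *
n=np.array([-.92,.38,0]);d=np.array([-.38,-.92,0]); p=B+.020*n+.020*d
r.servo_line(W((.002,0.001,.26)),vel=.15)
r.goto(p+[0,0,.26],down(-.39)); r.hold(.1)
print(r.servo_line(p+[0,0,.10],vel=.12,until_force=6))
s=r.sense(); print(s["clock"],s["position"],s["wrist_force"].round(1))
snap("side","s8",(180,60,380,210),4)
print(r.servo_line(p+[0,0,.034],vel=.035,until_force=4)); r.hold(.1)
s=r.sense(); print(s["clock"],s["position"],s["wrist_force"].round(1),s["wrist_torque"].round(2),s["grip_width"])
snap("side","s9",(180,60,380,210),4);snap("top","t9",(260,130,460,330),3)
E
```

```text
False
29.45 [ 0.47644452 -0.31110854  0.10071073] [-0.2  0.1 -2.9]
False
31.6333 [ 0.47606836 -0.31085392  0.03413671] [-0.6  0.1 -2.8] [0.07 0.04 0.  ] 0.05749606683200705
```

View pics/s9.png

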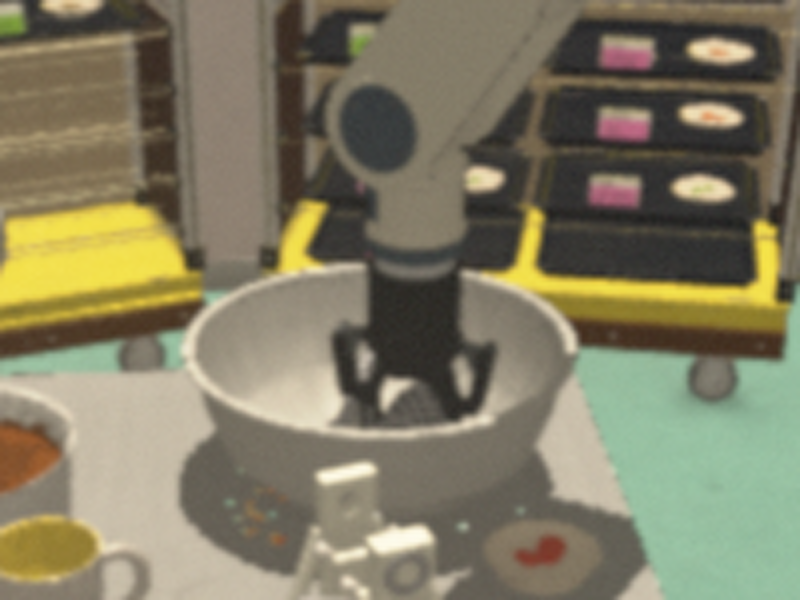

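View pics/t9.png

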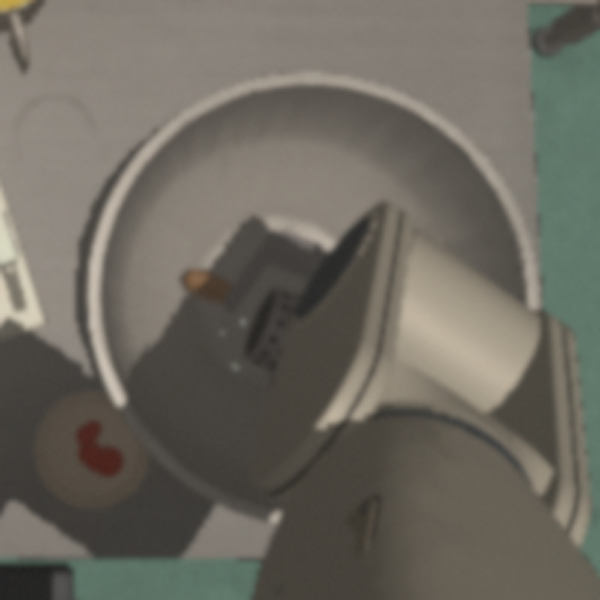

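```bash
python3 - <<'E'
from h import *
n=np.array([-.92,.38,0]);d=np.array([-.38,-.92,0]); p=B+.020*n+.020*d
print(r.servo_line(p+[0,0,.024],vel=.02,until_force=3)); r.hold(.1)
s=r.sense(); print(s["clock"],s["position"],s["wrist_force"].round(1))
r.set_gripper(.064); r.hold(.2); s=r.sense(); print(s["wrist_force"].round(1),s["grip_width"])
r.set_gripper(.068); r.hold(.1); s=r.sense(); print(s["wrist_force"].round(1),s["grip_width"])
print(r.servo_line(s["position"]+[0,0,.26],vel=.12,until_force=15))
r.goto(W((0,.1,.3)),down(YAW)); r.hold(.3)
print(r.sense()["clock"])
snap("side","s10",(180,60,380,210),4);snap("top","t10",(210,130,460,330),3)
E
```

```text
True
32.1167 [ 0.47622511 -0.31093738  0.03188943] [0.1 0.4 5.3]
[ 0.7 -1.3 -0.4] 0.06435546781521052
[ 0.4 -0.5  0.1] 0.06832503162210539
False
36.875
```

View pics/s10.png

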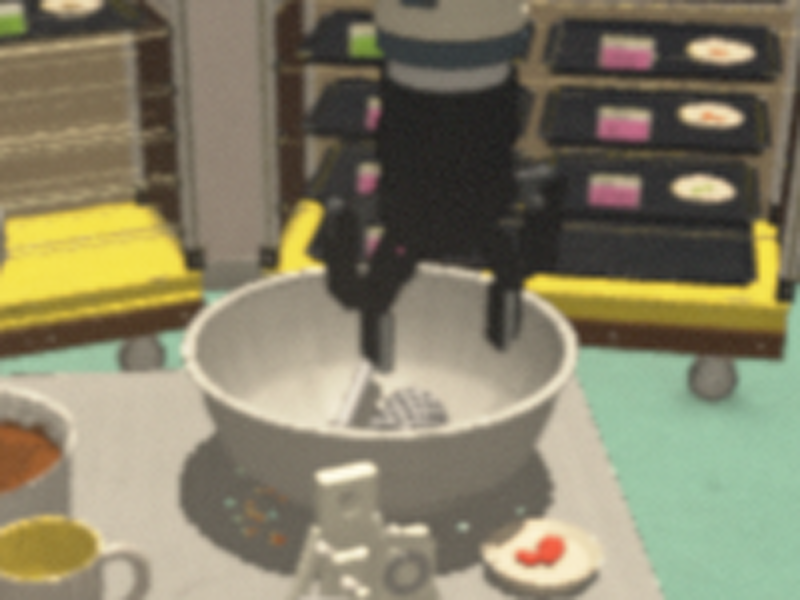

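View pics/t10.png

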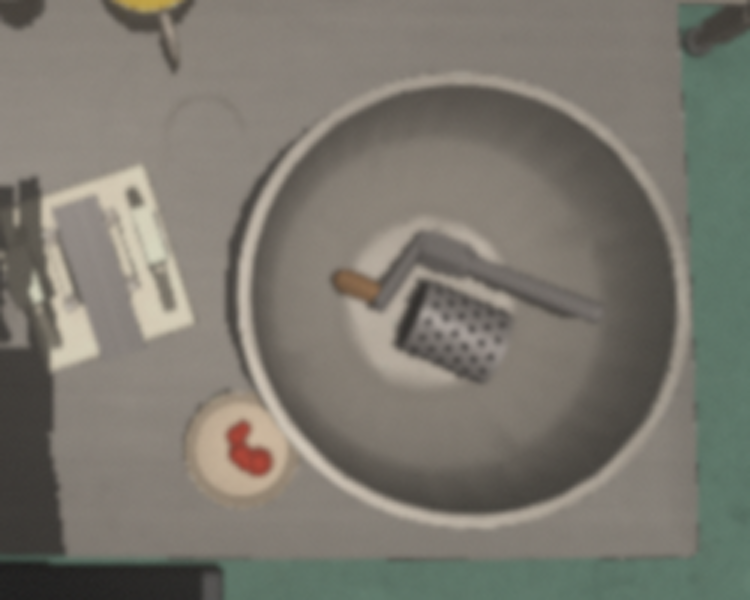

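Both parts lie in the bowl. In the top crop the spindle runs from (340,280) to (600,312) and the drum is centred near (455,330). The frame, bowl and dish are where they were, so I'll hand it in.

```bash
python3 - <<'E'
from h import *
r.close_job()
E
```

```text
the job is handed in; nothing more can be done
```

The spindle and the drum are both in the steel bowl, and I handed the job in at about 37 s of the 64 s allowed. `close_job` gives no verdict, so what follows rests on my own checks.

- **Spindle:** I gripped it by the hub and drew it about 130 mm along the bore axis. The force along and across the axis stayed below 3 N. Then I lowered it into the bowl with the tool tilted 35° until it touched, and let go. It rolled down the last few centimetres and came to rest; I did not measure its speed.
- **Drum:** I lifted it off the saddles and lowered it until it touched the bowl floor beside the spindle, then let go there.
- **Final check:** the last pictures show both parts lying in the bowl, well inside the rim. The bowl and dish look unmoved by eye, and nothing was touching the gripper. The grater frame still matched its first measured position within about 1 px after the spindle was out, and looked the same in the last pictures. I didn't check the jar, salt shaker and mug again in a full last picture.
- **Small disagreements:**
  - The drum sat about 2.5 mm to one side of where I expected on its saddles, so I shifted the grasp by 2 mm.
  - The gripper read 57.5 mm on the 60 mm drum and 21 mm on the 22 mm hub, but both grips held.

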